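# Draw the hand pipette and hold it ready over the dish

## Robot

A 6-joint arm with a two-finger parallel gripper is mounted at the origin on the work surface. World frame = base frame: x ahead of the robot, y to its left, z up, the work surface at z = 0. Lengths are in m, angles in rad, forces in N, time in s.
With the tool pointing down it reaches from about 0.25 to 0.775 m from the base axis. Payload 4 kg.
Tool frame: the origin (TCP) lies midway between the tips of the shut fingers; the grasp point (between the pads) lies grip_depth behind it (grip_depth is the distance from the TCP to the grasp point, in m); z points along the fingers, y is the line along which they close (so a half turn about z gives the same grasp; the last joint's range is limited). The gripper opens to 85 mm and grips with 20 to 120 N. Pads are 22 mm wide; open, the fingers measure 114 mm over their backs; the gripper's body (76 mm by 85 mm) begins 54 mm behind the grasp point. The pads swing forward as they close: fully open they stand 13 mm farther back than shut.
Start: joints at [-1.246, 0.087, 1.371, -0, 1.684, -0.103], TCP at [0.228, -0.5, 0.231] pointing down, gripper open.
Joint ranges: [-3.1, 3.1], [-0.76, 2.03], [0.27, 2.55], [-1.08, 4.22], [0.17, 2.65], [-2.57, 2.57]. Speed limits (rad/s): [2.79, 2.79, 3.14, 3.14, 3.14, 3.14].

## Interface

Orientations are given as a unit quaternion [x, y, z, w].
In Python, from bench import * gives the robot as it stands. The module is installed in compiled form; this text tells all that it offers.
- The arm moves only by the tool servo_tool, never from a script. Its argument "rows" is a list of rows, each a list of 7 numbers: the shift along the tool's x, y, z in m, then the turn, a rotation vector about the tool's x, y, z in rad, then the closure, from 0 (fully open) to 1 (shut). A call has 1 to 8 rows; each row is the pose to reach, as a shift and turn from the pose commanded when the call began, along the tool's axes at that moment; what a row does not reach only later rows make up. A row lasts 1/12 s, in which the tool goes at most 41.7 mm and 7.16 degrees, less where a joint would pass 70% of its speed; a pose out of reach is approached as far as the arm can. A call with a gripper value outside its range is refused whole. The fingers move at their own pace and stop on an object; "squeeze" is the grip in N (left out, the last holds). Time passes only in rows, so rows that repeat a pose let the fingers close. It gives the time, the measured TCP pose, the force, the opening and the grip force at its end, in the units of the state.
- get_obs(): the state, without advancing time (a new reading comes with each control period).
- snapshot(name): name is "side" or "top"; returns (picture, depth): 420x560x3 uint8, red, green, blue; 420x560 float32, m along the optical axis (not along the pixel's ray), 0 where there is no reading.
- camera_params(name): a dict with "fov_y" (degrees; the focal length in pixels is half the picture's height over the tangent of half this angle, whatever the lens; pixels are square), "cx", "cy" (the principal point, pixels), "world_from_camera" (4x4, takes a point from camera to world coordinates). Camera axes: x right, y down, z forward; pixel columns grow to the right and rows downward; lengths in m; the calibration is good to about 2 mm. A picture is of the moment at which its call begins. camera_params takes no time and is no camera call.
- close_job(): hands the job in; it is judged then, once.
The state is a dict: "t": time; "joint_positions": joint angles; "dq": joint speeds; "tau": joint torques, N m; "ee_pos": TCP position; "ee_rot": TCP orientation; "force": force on the tool from outside, world axes, zero at the start; "ft_torque": the same for the moment, N m; "opening": finger opening in m; "grip_force": force on a finger pad.
Only numpy, scipy, OpenCV 4.12 (cv2) and the standard library are available. Lean on these libraries where they do the work, as an engineer would, in place of code of your own. Each camera call takes 0.05 s, during which the arm holds its last target. There are 200 camera calls.

## Task

Turn the black clamp knob on the pipette stand clockwise, about a quarter turn, so that its metal arm swings clear of the pipette's flange; then draw the pipette out of its leaning holder, bring it upright with the nozzle down, and hold it still with the nozzle tip over the middle of the smaller white dish, about 5 cm above the dish floor. Finish while still holding it there, without shifting the dishes or the jar. Nothing is put down at the end.

Things in the scene. Friction and masses are not known exactly. Their poses are not given: they have to be found in the camera images.
- cradle: Grey fixed holder head on a white stand, leaning 0.60 rad (34 deg) from vertical. Origin: centre of the bore's mouth on its top face, 110 mm above the table. z: along the bore, outwards (up and towards the robot); x: up the slope, away from the robot; y: level. Block 60 x 62 mm, 45 deep, through bore 23 mm; a 12 mm deck runs on to y = +126 mm with the knob at y = +100 mm. Foot 120 x 190 mm.
- keeper (a joint): Turn of the clamp knob and its arm, rad, 0 to 1.57, growing clockwise seen from above, about the cradle's -z. At 0 the arm points along cradle -y and its 44 mm wide head lies over the pipette's flange, blocking it; at 1.57 it points down the slope (cradle -x). Starts at 0 to 0.3; clear of the flange above 0.7. Stays where left (friction 0.05 N m).
- keeper_grip (a point): Grasp point of the clamp knob, on its axis (parallel to cradle z), 36 mm above the deck. Grip: black upright bar 42 mm long, 14 mm thick, 15 to 53 mm above the deck. Axes turn with the knob: x along the bar, y across its thickness, z out of the deck. The aluminium arm, 6.5 to 12.5 mm above the deck, reaches 83 mm along -y.
- pipette_grip (a point): Grasp point on the pipette's axis on its white barrel, 122 mm from the tip; z from tip to button. Pipette 170 mm long, about 90 g. From the tip up: nozzle 6 mm dia to 35 mm, lower barrel 20 mm dia to 75 (all this is in the bore), grey flange 44 mm dia to 80 (rests on the mouth; in the bore it has play and sags up to 0.06 rad), barrel 24 mm dia to 160, button 12 mm dia to 170. Free after 75 mm of draw along the bore.
- pipette_tip (a point): The very tip of the pipette's nozzle, on the axis; same axes as pipette_grip.
- dish_in (a point): Centre of the inner floor of the smaller white ceramic dish: 64 mm across at the rim, 16 mm high, standing loose on the table, its floor 4 mm above it; z up.
- big_dish_in (a point): Centre of the inner floor of the larger white ceramic dish (92 mm across, 18 mm high), a bystander; z up.
- jar: Closed clear jar with a white cap, 56 mm in diameter, 85 mm high, a bystander; origin at the centre of its underside. The small dish, the large dish and the jar swap places from run to run.
- tube_rack: Orange tube rack, 100 by 160 mm, tubes up to 104 mm high, fixed, off to the left; origin at the centre of its underside.
Not all that is in view belongs to the job. Leave any brown or orange look-alike of the part that bears pipette_grip alone.

How it is judged:
By the outcome, as a careful person would: the job done as asked, in the order asked, and still so for the second after the job is handed in, while the arm keeps its last pose, push and grip.
It also fails if it takes over 48 s, if anything falls off the work surface, if the arm or the gripper's body presses on something with over 40 N, if the wrist force passes 120 N, or if a joint passes its speed limit or range.

## Working session

There is one attempt and no reset: what is moved stays moved. The work goes in short steps, Python scripts to look and compute and a tool call to move; the robot and the scene stay as the last step left them, time stands still between calls to the robot, and variables do not carry over. Pictures are saved under pics/ and viewed, at most 11 in all, crops included, and the job is handed in when it is done.

Besides the shell and the picture viewer there is one more tool, called after "Call:" as name(argument=value, ...), one argument or row to a line, values as JSON. servo_tool: Moves the arm, as the interface text tells. Its arguments: {"type":"object","properties":{"rows":{"type":"array","items":{"type":"array","items":{"type":"number"}}},"squeeze":{"type":"number"}},"required":["rows"]}

```bash
mkdir -p pics
python3 - <<'E'
from bench import *
import cv2, numpy as np
o=get_obs(); print({k:np.round(v,3) for k,v in o.items()})
import bench; print(getattr(bench,'grip_depth',None),[n for n in dir(bench) if n[0]!='_'])
for n in ("side","top"):
    p,d=snapshot(n); cv2.imwrite(f"pics/{n}0.png",p[:,:,::-1]); np.savez(f"{n}0.npz",p=p,d=d)
    c=camera_params(n); print(n,c)
E
```

```text
{'t': np.float64(0.0), 'joint_positions': array([-1.246,  0.088,  1.372, -0.   ,  1.684, -0.103]), 'dq': array([ 0.   ,  0.   , -0.001,  0.   ,  0.001, -0.001]), 'tau': array([-1.0000e-03, -3.5187e+01, -3.1327e+01, -0.0000e+00,  1.1000e-02,
       -0.0000e+00]), 'ee_pos': array([ 0.228, -0.5  ,  0.23 ]), 'ee_rot': array([ 0.977,  0.212, -0.   , -0.001]), 'force': array([ 0.484, -0.311, -0.857]), 'ft_torque': array([0.01 , 0.02 , 0.003]), 'grip_force': np.float64(0.0), 'opening': np.float64(0.085)}
0.0187 ['IKError', 'camera_params', 'close_job', 'get_obs', 'grip_depth', 'snapshot']
side {'fov_y': 43.52088437732751, 'cx': 268.2046216159478, 'cy': 211.5338316750328, 'world_from_camera': array([[-0.93916101, -0.1907507 ,  0.28564099,  0.22405587],
       [-0.34342137,  0.50648208, -0.79090939,  1.10525128],
       [ 0.00619447, -0.84088648, -0.54117608,  0.84406831],
       [ 0.        ,  0.        ,  0.        ,  1.        ]])}
top {'fov_y': 42.16559909264664, 'cx': 286.7438132799096, 'cy': 202.08595604359186, 'world_from_camera': array([[-1.96533468e-02, -9.85530229e-01,  1.68356511e-01,
         3.73236873e-01],
       [-9.99806035e-01,  1.95883230e-02, -2.04714606e-03,
         6.75475665e-02],
       [-1.28029738e-03, -1.68364088e-01, -9.85724046e-01,
         1.52584628e+00],
       [ 0.00000000e+00,  0.00000000e+00,  0.00000000e+00,
         1.00000000e+00]])}
```

View pics/side0.png

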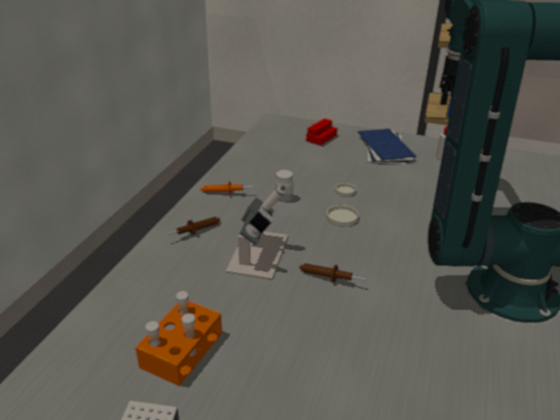

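View pics/top0.png

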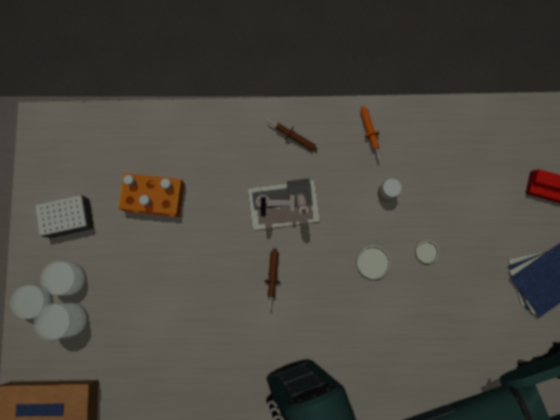

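```bash
cat > h.py <<'E'
import numpy as np, cv2
from bench import *
def cam(n):
    c=camera_params(n); f=210/np.tan(np.radians(c["fov_y"]/2)); return c,f,c["world_from_camera"]
def cloud(n,d):
    c,f,T=cam(n); v,u=np.mgrid[:420,:560]
    P=np.stack([(u-c["cx"])/f*d,(v-c["cy"])/f*d,d],-1)
    return P@T[:3,:3].T+T[:3,3]
def plane(n,u,v,z):
    c,f,T=cam(n); r=T[:3,:3]@np.array([(u-c["cx"])/f,(v-c["cy"])/f,1.]); o=T[:3,3]
    return o+r*(z-o[2])/r[2]
def proj(n,P):
    c,f,T=cam(n); q=(np.asarray(P)-T[:3,3])@T[:3,:3]
    return np.stack([q[...,0]/q[...,2]*f+c["cx"],q[...,1]/q[...,2]*f+c["cy"]],-1)
E
python3 - <<'E'
from h import *
t=np.load("top0.npz"); s=np.load("side0.npz")
a=cv2.resize(t["p"][165:245,235:335],None,fx=4,fy=4,interpolation=2)
b=cv2.resize(s["p"][165:285,220:310],None,fx=4,fy=4,interpolation=2)
w=np.zeros((480,760,3),np.uint8); w[:320,:400]=a; w[:,400:]=b
w=np.clip(w.astype(float)*1.7,0,255).astype(np.uint8)
cv2.imwrite("pics/crop1.png",w[:,:,::-1])
C=cloud("top",t["d"]); S=cloud("side",s["d"])
print("table z",np.median(C[280:320,150:250,2]),np.median(S[300:380,260:400,2]))
p=t["p"].astype(int)
# foot: bright in region
g=p.min(-1)
m=np.zeros(g.shape,np.uint8); m[165:245,235:335]=(g[165:245,235:335]>105)
print(np.percentile(g[165:245,235:335],[5,25,50,75,95]))
# heights map of the stand
np.set_printoptions(linewidth=250)
print((C[180:232:3,244:324:3,2]*1000).astype(int))
# dishes
for nm,(u,v),r,h in (("small",(427,253),20,.016),("big",(373,263),26,.018)):
    sub=g[v-r:v+r,u-r:u+r]; mm=(sub>(np.median(g[v-r-6:v-r,u-r:u+r])+25)).astype(np.uint8)
    ct=max(cv2.findContours(mm,cv2.RETR_EXTERNAL,cv2.CHAIN_APPROX_NONE)[0],key=cv2.contourArea)
    (cx,cy),rr=cv2.minEnclosingCircle(ct); el=cv2.fitEllipse(ct)
    print(nm,el, plane("top",el[0][0]+u-r,el[0][1]+v-r,h),plane("top",cx+u-r,cy+v-r,h))
E
```

```text
table z -0.0011586554170828212 3.76297344216181e-05
[ 48.  72.  83.  84. 103.]
[[   0    0   -2   -4    0   -9   -4    0   -2    2    0    1   -1   -3    1    1    1   88   92   96   94  100   -2    3    3    0   -6]
 [   0    5    0   -5   -6    0    3   -3   -4    6   -6   -1   -3    0  107  101  103  105  113  113  115  119    5    7    0   -1    1]
 [   1    0   -3   -1   -2   -2   -2   -4    3    7    7    4    8   11    5  130  118  123  128  125  123  129  124    8   -6   -2    0]
 [   0   -1    1    0   11 1525    5   12    7    8   10  116  112  123  121  123  121  125  117  116  122  121  119    4    0    2    2]
 [   0    3    8   12  117  116  115  117  125  124  119  119  123  117  117  119  115  120  123  125  114  119  115    5   -4   -3    0]
 [   0   -6    5  121  117  121  122  122  120  121  121  113  113  117  113  115  122  114  123  117  117  114  105    6    0   -2    2]
 [   0    0    9  113  120  116  143  137  116  116  113  110  112  114  106  108  116  116  136  141  132  117  100    0    0   -1    0]
 [   6    0    4  108  109  127  161  155  123  119  12
[... 1130 characters left out ...]
    4   -1    0    0    7    1   -1   -6   -2   -4   -1]
 [   2    2   -7    4   12    9    5    7    0    0   -5   -4    2   -1    4   -6   -7   -3    1    0   -3    0    0  -11   -4   -1    0]
 [   6   -1   -1    0   -5   -3   -1    0    4    0    5    3   -5   -2    6    0    0   -2   -3   -1   -1    0   -4    0    2   -4   -4]]
small ((19.032108306884766, 19.07518768310547), (15.69001293182373, 16.843563079833984), 121.55406951904297) [ 0.48312064 -0.31825556  0.016     ] [ 0.48324577 -0.31756258  0.016     ]
big ((25.33283233642578, 25.818422317504883), (26.05992889404297, 27.65037727355957), 109.79092407226562) [ 0.45636248 -0.16801616  0.018     ] [ 0.45564674 -0.16709206  0.018     ]
```

View pics/crop1.png

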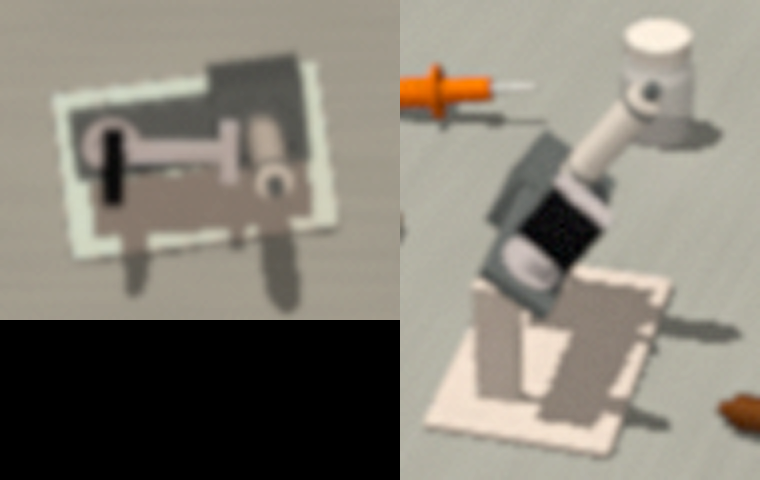

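The crop shows the knob bar at top px ~(263,207), its hub at (262,200), the arm running right to its head at (292,203), and the pipette button at top (302.6,210.4) / side (282.8,188). The block's back corners are at top (286.6,181.4) and (308.9,178.4).

```bash
cat >> h.py <<'E'
def Rc(psi,l=0.6):
    c,s=np.cos(psi),np.sin(psi)
    x=np.array([np.cos(l)*c,np.cos(l)*s,np.sin(l)]); y=np.array([-s,c,0]); return np.stack([x,y,np.cross(x,y)],1)
E
python3 - <<'E'
from h import *
np.set_printoptions(precision=4,suppress=True)
t=np.load("top0.npz"); s=np.load("side0.npz")
px=lambda x,y:((x+.5)/4-.5+235,(y+.5)/4-.5+165)
sx=lambda x,y:((x-400+.5)/4-.5+220,(y+.5)/4-.5+165)
F=[plane("top",*px(*q),.006) for q in((53,97),(75,257),(337,222),(317,62))]
print("foot",np.array(F)[:,:2], "mean",np.mean(F,0))
e=lambda a,b:np.degrees(np.arctan2(*(F[a]-F[b])[:2][::-1]))
print("edges deg",e(0,1),e(3,2),e(0,3)-90,e(1,2)-90, [np.linalg.norm(F[a]-F[b]) for a,b in((0,1),(3,2),(0,3),(1,2))])
psi=np.radians(np.mean([e(0,1),e(3,2),e(0,3)-90,e(1,2)-90])); R=Rc(psi); print("psi",psi)
for nm,v,p,l in [("button","top",px(272,183),(0,0,95)),("button","side",sx(651,92),(0,0,95)),
 ("cornL","top",px(208,67),(30,31,0)),("cornR","top",px(297,55),(30,-31,0)),
 ("barface","side",sx(562,222),(0,107,34)),("hub","top",px(110,142),(0,100,10)),
 ("barfar","top",px(113,130),(21,100,53)),("barnear","top",px(113,206),(-21,100,53))]:
    w=R@np.array(l)/1000; h=plane(v,*p,.11+w[2]); print(nm,v,(h-w)[:2])
# dishes: low threshold + saturation
p=t["p"].astype(int); g=p.sum(-1)
for nm,(u,v),r,h in (("small",(427,253),22,.016),("big",(373,263),28,.018)):
    sub=cv2.GaussianBlur(p[v-r:v+r,u-r:u+r,2].astype(np.float32),(3,3),0); 
    print(sub[r,::2].astype(int)); print(sub[::2,r].astype(int))
E
```

```text
foot [[ 0.6731  0.1741]
 [ 0.5584  0.1595]
 [ 0.5795 -0.025 ]
 [ 0.6948 -0.0142]] mean [0.6264 0.0736 0.006 ]
edges deg 7.23634426194018 5.375838363716864 6.562949886297247 6.529392759361357 [np.float64(0.11562241902480509), np.float64(0.11574807356552881), np.float64(0.18951780249408295), np.float64(0.18576094794446427)]
psi 0.11215714966163669
button top [0.6333 0.0317]
button side [0.6282 0.0378]
cornL top [0.6461 0.0303]
cornR top [0.6461 0.0334]
barface side [0.6329 0.0122]
hub top [0.637  0.0304]
barfar top [0.6432 0.0271]
barnear top [0.6324 0.0326]
[ 83  83  82  82  79  77 100 110 111 111 111 111 111 111 110 100  82  83
  80  80  80  80]
[ 82  82  83  83  84  88 101 110 111 111 111 111 111 111 110 104  76  68
  80  80  80  80]
[ 82  82  82  82  82  80  97 113 114 114 114 114 114 114 113 114 114 113
 114 113 113 102  91  85  82  82  82  82]
[ 83  82  81  81  83  91  87 104 113 114 114 114 113 114 113 113 114 114
 114 114 113 106  79  75  81  81  81  82]
```

Run:
```python
from h import *
np.set_printoptions(precision=1,suppress=True,linewidth=180)
psi=.112; R=Rc(psi); O=np.array([.640,.031,.110])
t=np.load("top0.npz"); s=np.load("side0.npz")
for n,D,box in(("top",t,(178,225,250,316)),("side",s,(180,250,236,295))):
    d=D["d"]; C=cloud(n,cv2.medianBlur(d,3)); L=(C-O)@R*1000
    p=D["p"].astype(int); r0,r1,c0,c1=box; b=np.zeros(d.shape,bool); b[r0:r1,c0:c1]=1
    v,u=np.mgrid[:420,:560]
    blk=b&(p.max(-1)<25)&(d>0)&(L[...,1]>70)&(L[...,2]>5)
    q=L[blk]; print(n,"bar",len(q),"med",np.median(q,0),"p5",np.percentile(q,5,0),"p95",np.percentile(q,95,0))
    top=q[q[:,2]>45]; print("  topface n,mean",len(top),top.mean(0) if len(top) else 0)
    c=cv2.minAreaRect(np.stack([u[blk],v[blk]],1).astype(np.float32)); print("  rect",c)
    bar=b&(d>0)&(np.hypot(L[...,0],L[...,1])<28)&(L[...,2]>20)&(L[...,2]<90)
    q=L[bar]; 
    for a in(25,45,65): k=q[abs(q[:,2]-a)<10]; print("  barrel z",a,len(k),"mean",k.mean(0),"min",np.percentile(k,4,0),"max",np.percentile(k,96,0))
    fl=b&(d>0)&(abs(L[...,2])<14)&(L[...,0]>5)&(abs(L[...,1])<35); q=L[fl]; print("  block",len(q),q.mean(0),q.max(0))
    # arm + head: bright low-lying points near deck
    ar=b&(d>0)&(L[...,2]>0)&(L[...,2]<22)&(p.min(-1)>75)&(L[...,1]>18)&(L[...,1]<110)&(abs(L[...,0])<40)
    q=L[ar]
    for a in range(20,100,10):
        k=q[abs(q[:,1]-a)<5]; print("  arm y",a,len(k),k.mean(0) if len(k) else '')
```

```text
top bar 56 med [-1.7 99.  56.3] p5 [-21.7  94.3  38. ] p95 [ 12.  104.3  58.2]
  topface n,mean 49 [-4.3 99.5 56.1]
  rect ((263.0615539550781, 206.50772094726562), (3.969111204147339, 16.868722915649414), 7.125016689300537)
  barrel z 25 22 mean [-2.   0.8 26.7] min [ -8.9 -10.2  20.2] max [ 1.3 11.2 33.1]
  barrel z 45 31 mean [-1.6  1.6 46. ] min [-7.5 -9.2 36.4] max [ 2.1 11.5 54. ]
  barrel z 65 26 mean [-1.5  1.2 65. ] min [ -6.4 -10.   55.9] max [ 1.8 10.5 73.8]
  block 216 [15.6  1.8  2.3] [23.  34.7 11.6]
  arm y 20 36 [-15.6  21.8  16.1]
  arm y 30 37 [-20.9  29.   15.4]
  arm y 40 19 [-15.   39.7  16. ]
  arm y 50 20 [-13.6  49.9  15.2]
  arm y 60 21 [-12.5  60.5  15.2]
  arm y 70 23 [-11.9  70.3  15.3]
  arm y 80 26 [-9.3 80.6 15.2]
  arm y 90 11 [-7.  86.8 14.7]
side bar 189 med [ -7.1 104.   43.9] p5 [-22.6 101.   27.5] p95 [  9.1 107.1  58.6]
  topface n,mean 88 [ -6.6 103.6  53.1]
  rect ((259.3586120605469, 222.09652709960938), (15.114278793334961, 12.456823348999023), 41.6335334777832)
  barrel z 25 43 mean [-9.   6.3 27.5] min [-20.4   1.8  21.2] max [ 0.9  9.5 34.2]
  barrel z 45 61 mean [-9.4  7.3 45.2] min [-20.7   1.3  35.7] max [ 0.5 10.9 54.3]
  barrel z 65 64 mean [-9.2  6.4 65.2] min [-20.6   1.5  56.4] max [ 0.8  9.8 74.2]
  block 125 [14.5  5.   3.8] [21.1 34.8 11.8]
  arm y 20 28 [-17.3  21.5  17.9]
  arm y 30 30 [-22.2  29.4  18. ]
  arm y 40 0 
  arm y 50 0 
  arm y 60 0 
  arm y 70 0 
  arm y 80 0 
  arm y 90 7 [ 6.  91.1  9. ]
```

```bash
cat >> h.py <<'E'
from scipy.spatial.transform import Rotation as Rot
O=np.array([.633,.031,.110]); PSI=.112; RC=Rc(PSI)
def tool(q):  # tool orientation at knob angle q: x=-bar x, z=-zc
    k=RC@Rot.from_rotvec([0,0,-q]).as_matrix(); return np.stack([-k[:,0],k[:,1],-k[:,2]],1)
def rel(p,R,o=None):
    o=o or get_obs(); r=Rot.from_quat(o["ee_rot"]); d=r.inv().apply(np.asarray(p)-o["ee_pos"])
    v=(r.inv()*Rot.from_matrix(R)).as_rotvec()
    print("shift",np.round(d,4),"rot",np.round(v,3),"rows",np.round([np.linalg.norm(d)/.0417,np.linalg.norm(v)/.125],1))
E
python3 - <<'E'
from h import *
rel([.42,.10,.38],tool(.17))
print(O+RC@[0,.1,.0173],O+RC@[0,.1,.0973])
E
```

```text
shift [ 0.4236 -0.4666 -0.1487] rot [-0.811 -0.062 -2.552] rows [15.5 21.4]
[0.61211629 0.12928169 0.12427831] [0.56722791 0.12423306 0.19030516]
```

Call:
servo_tool(
  rows=[
    [0.424,-0.467,-0.149,-0.811,-0.062,-2.552,0.3],
    [0.424,-0.467,-0.149,-0.811,-0.062,-2.552,0.3],
    [0.424,-0.467,-0.149,-0.811,-0.062,-2.552,0.3],
    [0.424,-0.467,-0.149,-0.811,-0.062,-2.552,0.3],
    [0.424,-0.467,-0.149,-0.811,-0.062,-2.552,0.3],
    [0.424,-0.467,-0.149,-0.811,-0.062,-2.552,0.3],
    [0.424,-0.467,-0.149,-0.811,-0.062,-2.552,0.3],
    [0.424,-0.467,-0.149,-0.811,-0.062,-2.552,0.3],
  ],
)

```text
t: 0.77
ee_pos: [0.3266, -0.1895, 0.308]
ee_rot: [0.759, 0.634, 0.02, 0.145]
force: [2.4, 0.5, -0.4]
opening: 0.0596
grip_force: 0.0
```

```bash
python3 -c "
from h import *
rel([.42,.10,.38],tool(.17)); print(get_obs()['joint_positions'])"
```

```text
shift [ 0.2876  0.0628 -0.1051] rot [-0.507 -0.036 -1.594] rows [ 7.5 13.4]
[-0.65614655 -0.52089852  1.74158154 -0.02307439  1.62770746 -0.4823874 ]
```

Call:
servo_tool(
  rows=[
    [0.288,0.063,-0.105,-0.507,-0.036,-1.594,0.3],
    [0.288,0.063,-0.105,-0.507,-0.036,-1.594,0.3],
    [0.288,0.063,-0.105,-0.507,-0.036,-1.594,0.3],
    [0.288,0.063,-0.105,-0.507,-0.036,-1.594,0.3],
    [0.288,0.063,-0.105,-0.507,-0.036,-1.594,0.3],
    [0.288,0.063,-0.105,-0.507,-0.036,-1.594,0.3],
    [0.288,0.063,-0.105,-0.507,-0.036,-1.594,0.3],
    [0.288,0.063,-0.105,-0.507,-0.036,-1.594,0.3],
  ],
)

```text
t: 1.43
ee_pos: [0.4224, 0.1024, 0.3804]
ee_rot: [0.352, 0.9, 0.037, 0.253]
force: [-0.2, -0.8, -0.3]
opening: 0.0599
grip_force: 0.0
```

```bash
python3 -c "
from h import *
rel(O+RC@[0,.1,.0973],tool(.17)); print(get_obs()['joint_positions'])"
```

```text
shift [0.0055 0.0589 0.2325] rot [-0.2   -0.017 -0.635] rows [5.8 5.3]
[ 0.29040462 -0.46995336  1.62485942 -0.2472592   1.52916087 -0.58175498]
```

Call:
servo_tool(
  rows=[
    [0.0055,0.059,0.2325,-0.2,-0.017,-0.635,0.3],
    [0.0055,0.059,0.2325,-0.2,-0.017,-0.635,0.3],
    [0.0055,0.059,0.2325,-0.2,-0.017,-0.635,0.3],
    [0.0055,0.059,0.2325,-0.2,-0.017,-0.635,0.3],
    [0.0055,0.059,0.2325,-0.2,-0.017,-0.635,0.3],
    [0.0055,0.059,0.2325,-0.2,-0.017,-0.635,0.3],
    [0.0055,0.059,0.2325,-0.2,-0.017,-0.635,0.3],
    [0.0055,0.059,0.2325,-0.2,-0.017,-0.635,0.3],
  ],
)

```text
t: 2.1
ee_pos: [0.5659, 0.1175, 0.1863]
ee_rot: [0.034, 0.956, 0.04, 0.289]
force: [0.4, -0.3, 0.4]
opening: 0.0594
grip_force: 0.0
```

Run:
```python
from h import *
rel(O+RC@[0,.1,.0173],tool(.17)); print(get_obs()['joint_positions'])
W=np.zeros((560,760,3),np.uint8)
for n,(r,c),x in(("side",(165,215),0),("top",(150,225),380)):
    p,d=snapshot(n); np.savez(n+"1.npz",p=p,d=d)
    k=cv2.resize(p[r:r+130,c:c+95],None,fx=4,fy=4,interpolation=2); W[:520,x:x+380]=np.clip(k*1.7,0,255)
cv2.imwrite("pics/c2.png",W[:520,:,::-1])
```

```text
shift [-0.0032  0.0077  0.0778] rot [-0.008 -0.006 -0.012] rows [1.9 0.1]
[ 0.10977227 -0.21932334  1.85960136 -0.00688576  0.90863142 -1.38642072]
```

View pics/c2.png

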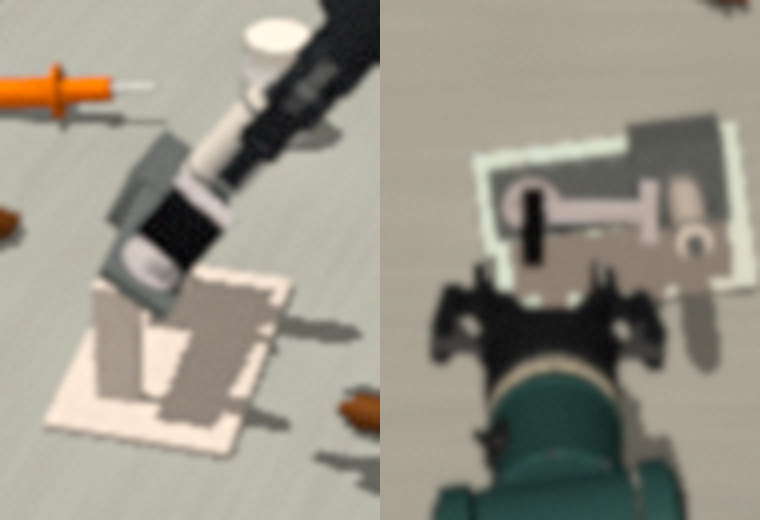

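Call:
servo_tool(
  rows=[
    [0,0,0,0,0,0,0.3],
  ],
)

```text
t: 2.28
ee_pos: [0.5677, 0.1185, 0.1934]
ee_rot: [0.034, 0.954, 0.041, 0.295]
force: [1.1, 0.5, 0.2]
opening: 0.0596
grip_force: 0.0
```

Run:
```python
from h import *
rel(O+RC@[0,.1,.0973],tool(.17)); o=get_obs();print(o['joint_positions'],o['dq'],o['ee_pos'])
```

```text
shift [0.0026 0.0054 0.0026] rot [-0.005  0.006 -0.01 ] rows [0.2 0.1]
[ 0.11105888 -0.22536464  1.85448774 -0.00684395  0.90788958 -1.38690365] [ 0.00252711 -0.00941248 -0.00123395  0.00148869 -0.0019948  -0.00408479] [0.56773178 0.11850006 0.19336178]
```

Call:
servo_tool(
  rows=[
    [0.0026,0.0055,0.02,0,0,-0.01,0.3],
    [0.0026,0.0055,0.04,0,0,-0.01,0.3],
    [0.0026,0.0055,0.06,0,0,-0.01,0.3],
    [0.0026,0.0055,0.075,0,0,-0.01,0.3],
    [0.0026,0.0055,0.08,0,0,-0.01,0.3],
    [0.0026,0.0055,0.08,0,0,-0.01,0.3],
  ],
)

```text
t: 2.78
ee_pos: [0.6101, 0.1287, 0.1236]
ee_rot: [0.029, 0.955, 0.039, 0.293]
force: [0.4, 0.1, -0.1]
opening: 0.0602
grip_force: 0.0
```

Run:
```python
from h import *
rel(O+RC@[0,.1,.0173],tool(.17))
W=np.zeros((520,760,3),np.uint8)
for n,(r,c),x in(("side",(165,215),0),("top",(150,225),380)):
    p,d=snapshot(n)
    k=cv2.resize(p[r:r+130,c:c+95],None,fx=4,fy=4,interpolation=2); W[:520,x:x+380]=np.clip(k*1.9,0,255)
cv2.imwrite("pics/c3.png",W[:520,:,::-1])
```

```text
shift [-0.002   0.0008  0.0006] rot [-0.006  0.001 -0.   ] rows [0.1 0. ]
```

View pics/c3.png

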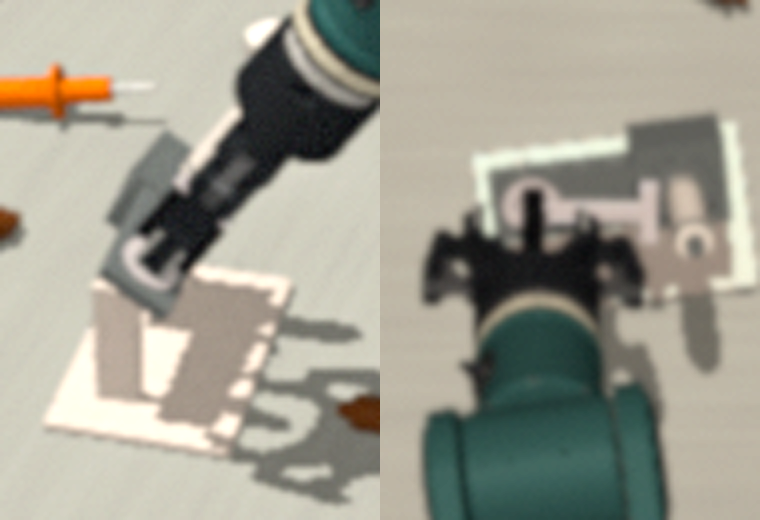

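Fingers straddle the bar, centred at about crop (533,215) in the top view. Closing.

Call:
servo_tool(
  rows=[
    [0,0,0,0,0,0,1],
    [0,0,0,0,0,0,1],
    [0,0,0,0,0,0,1],
    [0,0,0,0,0,0,1],
    [0,0,0,0,0,0,1],
    [0,0,0,0,0,0,1],
    [0,0,0,0,0,0,1],
    [0,0,0,0,0,0,1],
  ],
  squeeze=40,
)

```text
t: 3.55
ee_pos: [0.61, 0.1271, 0.124]
ee_rot: [0.029, 0.955, 0.038, 0.293]
force: [-5.7, -4.8, 4.1]
opening: 0.0135
grip_force: 41.0
```

Call:
servo_tool(
  rows=[
    [0,0,0,0,0,0.08,1],
    [0,0,0,0,0,0.16,1],
    [0,0,0,0,0,0.24,1],
    [0,0,0,0,0,0.32,1],
    [0,0,0,0,0,0.4,1],
  ],
)

```text
t: 3.97
ee_pos: [0.61, 0.1272, 0.124]
ee_rot: [0.22, 0.93, 0.096, 0.28]
force: [-5.3, -5.4, 4.6]
opening: 0.0138
grip_force: 41.1
```

Run:
```python
from h import *
rel(O+RC@[0,.1,.0173],tool(1.45)); o=get_obs(); print(o["force"],o["ft_torque"],o["joint_positions"])
```

```text
shift [-0.0007  0.0027  0.0011] rot [-0.004  0.007  0.876] rows [0.1 7. ]
[-5.25886728 -5.41764787  4.57154771] [-0.33938978  0.55198815 -0.10573326] [ 0.12163982 -0.06160559  1.85521883 -0.01981934  0.7481545  -0.97419221]
```

Turning freely with low force. Continuing to about 1.45.

Call:
servo_tool(
  rows=[
    [0,0,0,0,0,0.11,1],
    [0,0,0,0,0,0.22,1],
    [0,0,0,0,0,0.33,1],
    [0,0,0,0,0,0.44,1],
    [0,0,0,0,0,0.55,1],
    [0,0,0,0,0,0.66,1],
    [0,0,0,0,0,0.77,1],
    [0,0,0,0,0,0.88,1],
  ],
)

```text
t: 4.63
ee_pos: [0.6101, 0.1273, 0.1242]
ee_rot: [0.595, 0.747, 0.206, 0.212]
force: [-4.4, -4.5, 5.0]
opening: 0.0135
grip_force: 41.1
```

Call:
servo_tool(
  rows=[
    [0,0,0,0,0,0,1],
    [0,0,0,0,0,0,0.3],
    [0,0,0,0,0,0,0.3],
    [0,0,0,0,0,0,0.3],
    [0,0,0,0,0,0,0.3],
    [0,0,0,0,0,0,0.3],
  ],
)

```text
t: 5.13
ee_pos: [0.61, 0.1285, 0.1228]
ee_rot: [0.593, 0.749, 0.206, 0.212]
force: [0.1, -0.3, -0.3]
opening: 0.0598
grip_force: 0.0
```

Call:
servo_tool(
  rows=[
    [0,0,-0.03,0,0,0,0.3],
    [0,0,-0.07,0,0,0,0.3],
    [0,0,-0.11,0,0,0,0.3],
    [0,0,-0.14,0,0,0,0.3],
    [0,0,-0.14,0,0,0,0.3],
  ],
)

```text
t: 5.55
ee_pos: [0.5326, 0.1209, 0.2481]
ee_rot: [0.592, 0.747, 0.211, 0.217]
force: [0.7, 0.1, 0.9]
opening: 0.0598
grip_force: 0.0
```

Run:
```python
from h import *
rel(O+RC@[-.004,0,.130],tool(0.0)); o=get_obs(); print(o["joint_positions"])
W=np.zeros((520,760,3),np.uint8)
for n,(r,c),x in(("side",(165,215),0),("top",(150,225),380)):
    p,d=snapshot(n); np.savez(n+"2.npz",p=p,d=d)
    k=cv2.resize(p[r:r+130,c:c+95],None,fx=4,fy=4,interpolation=2); W[:520,x:x+380]=np.clip(k*1.9,0,255)
cv2.imwrite("pics/c4.png",W[:520,:,::-1])
```

```text
shift [-0.0987 -0.0204  0.0351] rot [ 0.006  0.016 -1.45 ] rows [ 2.6 11.6]
[ 0.12834365 -0.3394205   1.83425306 -0.01730133  1.03264254 -0.09843   ]
```

View pics/c4.png

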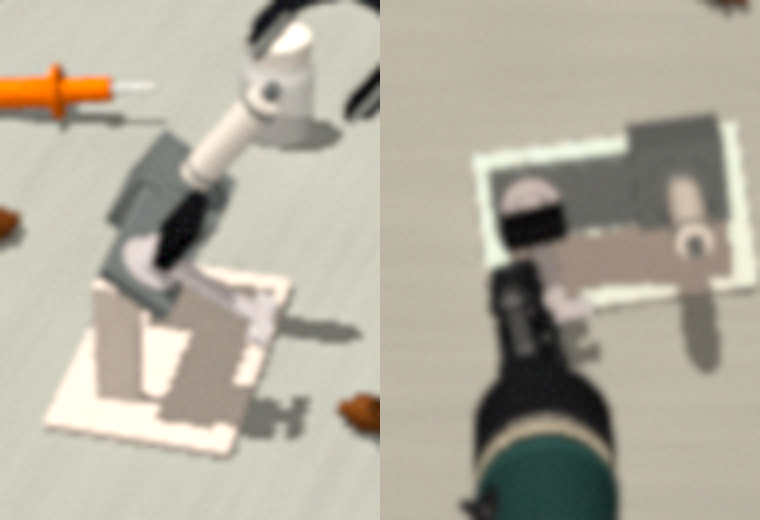

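Knob is turned: the arm now points down the slope (side crop (265,310)), and the flange is clear. The button is at side crop (270,92) and top crop (694,243). Next I triangulate the pipette axis.

```bash
sed -i 's/^O=np.array.*; PSI/O=np.array([.632,.0295,.110]); PSI/' h.py
python3 - <<'E'
from h import *
def tri(a,b):
    A=[];B=[]
    for n,(u,v) in(("top",a),("side",b)):
        c,f,T=cam(n); M=np.diag([f,f,1.])@np.eye(3); M[0,2]=c["cx"];M[1,2]=c["cy"]
        E=np.linalg.inv(T)[:3]; A.append(M@E); B.append(np.array([[u],[v]],float))
    X=cv2.triangulatePoints(A[0],A[1],B[0],B[1])[:,0]; X=X[:3]/X[3]
    print("X",X,"local",(X-O)@RC*1000,"reproj",proj("top",X)-a,proj("side",X)-b); return X
tri(np.array([303.0,210.4]),np.array([282.4,187.8]))
s=np.load("side2.npz"); t=np.load("top2.npz")
# silhouette slices across the barrel, along expected axis
for n,D in(("side",s),("top",t)):
    p=cv2.GaussianBlur(D["p"],(3,3),0).astype(float).sum(-1)
    for z in(20,40,60,80):
        c=proj(n,O+RC@[0,0,z/1000]); a=proj(n,O+RC@[0,0,z/1000+.01])-c; a/=np.linalg.norm(a); q=np.array([-a[1],a[0]])
        k=np.arange(-14,14.1,1); xy=(c+k[:,None]*q).astype(np.float32)
        print(n,z,c,q,cv2.remap(p.astype(np.float32),xy[:,0],xy[:,1],1).ravel().astype(int))
E
```

```text
X [0.57907531 0.02427481 0.18332826] local [-2.48470008  0.72273075 90.54646671] reproj [0.16342791 0.63989906] [-0.69534065 -0.13273824]
side 20 [265.42101401 204.62465586] [0.75089418 0.66042253] [279 283 278 266 261 258 255 250 248 257 285 333 365 368 351 327 304 284
 263 240 215 204 204 220 250 285 309 320 322]
side 40 [269.7384955  199.71572018] [0.75089418 0.66042253] [316 315 316 317 317 317 316 317 318 323 337 359 373 372 355 332 308 288
 274 271 288 308 320 324 325 325 323 323 324]
side 60 [274.12824023 194.72462186] [0.75089418 0.66042253] [317 316 316 316 317 317 317 319 320 324 338 361 374 375 360 338 315 293
 274 256 245 243 245 257 276 297 310 317 324]
side 80 [278.59207777 189.64928073] [0.75089418 0.66042253] [314 314 314 314 314 314 314 311 304 298 306 327 351 361 350 339 333 316
 299 272 250 242 241 239 237 236 234 229 221]
top 20 [300.63025624 198.58617794] [-0.97317339  0.23007294] [361 357 322 262 204 169 158 158 166 186 219 257 286 300 303 297 279 250
 215 181 163 157 156 156 157 158 157 158 159]
top 40 [301.37735841 201.74630596] [-0.97317339  0.23007294] [354 364 343 292 225 179 158 151 157 180 218 255 283 297 301 297 281 255
 218 181 159 154 155 158 159 159 162 173 183]
top 60 [302.14405286 204.98930636] [-0.97317339  0.23007294] [349 364 354 316 259 204 176 167 171 184 209 238 260 273 276 276 265 243
 215 193 186 188 191 194 196 200 207 215 222]
top 80 [302.93112054 208.31848237] [-0.97317339  0.23007294] [331 357 367 360 337 297 256 231 229 244 272 291 291 278 268 273 289 299
 280 250 231 225 226 227 227 227 226 226 225]
```

```bash
cat >> h.py <<'E'
def ptool(t=.03): return Rot.from_rotvec(-t*RC[:,1]).as_matrix()@tool(0)
E
python3 - <<'E'
from h import *
rel(O+RC@[-.005,.0005,.135],ptool())
E
```

```text
shift [-0.0997 -0.0174  0.0242] rot [-0.024 -0.017 -1.45 ] rows [ 2.5 11.6]
```

Call:
servo_tool(
  rows=[
    [-0.03,-0.005,0.005,0,0,-0.12,0.3],
    [-0.06,-0.01,0.01,0,0,-0.24,0.3],
    [-0.1,-0.0175,0.024,0,0,-0.36,0.3],
    [-0.1,-0.0175,0.024,0,0,-0.48,0.3],
    [-0.1,-0.0175,0.024,0,0,-0.6,0.3],
    [-0.1,-0.0175,0.024,0,0,-0.72,0.3],
    [-0.1,-0.0175,0.024,0,0,-0.84,0.3],
    [-0.1,-0.0175,0.024,0,0,-0.96,0.3],
  ],
)

```text
t: 6.32
ee_pos: [0.551, 0.02, 0.2129]
ee_rot: [0.203, 0.934, 0.091, 0.278]
force: [-0.1, 0.3, 0.4]
opening: 0.0597
grip_force: 0.0
```

Call:
servo_tool(
  rows=[
    [0,0,0,0,0,-0.12,0.3],
    [0,0,0,0,0,-0.24,0.3],
    [0,0,0,0,0,-0.36,0.3],
    [0,0,0,0,0,-0.49,0.3],
    [0,0,0,0,0,-0.49,0.3],
    [0,0,0,0,0,-0.49,0.3],
  ],
)

```text
t: 6.82
ee_pos: [0.5511, 0.0205, 0.2139]
ee_rot: [-0.025, 0.956, 0.022, 0.293]
force: [-0.2, 0.2, 0.8]
opening: 0.0597
grip_force: 0.0
```

Run:
```python
from h import *
rel(O+RC@[-.005,.0005,.135],ptool()); rel(O+RC@[-.0025,.0005,.033],ptool()); print(get_obs()["joint_positions"])
```

```text
shift [-0.0035  0.0006 -0.0033] rot [-0.006 -0.034 -0.057] rows [0.1 0.5]
shift [-0.0064  0.0013  0.0987] rot [-0.006 -0.034 -0.057] rows [2.4 0.5]
[-0.14869074 -0.30520241  1.87095434  0.1663764   1.0009764  -1.82114012]
```

Descend, check, then grip.

Call:
servo_tool(
  rows=[
    [-0.0035,0.001,0.005,0,-0.034,-0.057,0.3],
    [-0.004,0.001,0.03,0,-0.034,-0.057,0.3],
    [-0.005,0.001,0.055,0,-0.034,-0.057,0.3],
    [-0.006,0.001,0.08,0,-0.034,-0.057,0.3],
    [-0.0064,0.001,0.098,0,-0.034,-0.057,0.3],
    [-0.0064,0.001,0.098,0,-0.034,-0.057,0.3],
  ],
)

```text
t: 7.32
ee_pos: [0.6101, 0.0277, 0.1325]
ee_rot: [-0.052, 0.95, 0.015, 0.306]
force: [-1.0, 0.2, -1.7]
opening: 0.0596
grip_force: 0.0
```

Run:
```python
from h import *
rel(O+RC@[-.0025,.0005,.033],ptool()); print(get_obs()["force"])
W=np.zeros((520,760,3),np.uint8)
for n,(r,c),x in(("side",(150,225),0),("top",(150,250),380)):
    p,d=snapshot(n)
    k=cv2.resize(p[r:r+130,c:c+95],None,fx=4,fy=4,interpolation=2); W[:520,x:x+380]=np.clip(k*1.9,0,255)
cv2.imwrite("pics/c5.png",W[:520,:,::-1])
```

```text
shift [-0.003  -0.0001 -0.0019] rot [-0.005 -0.006 -0.   ] rows [0.1 0.1]
[-0.98304309  0.24358781 -1.69440489]
```

View pics/c5.png

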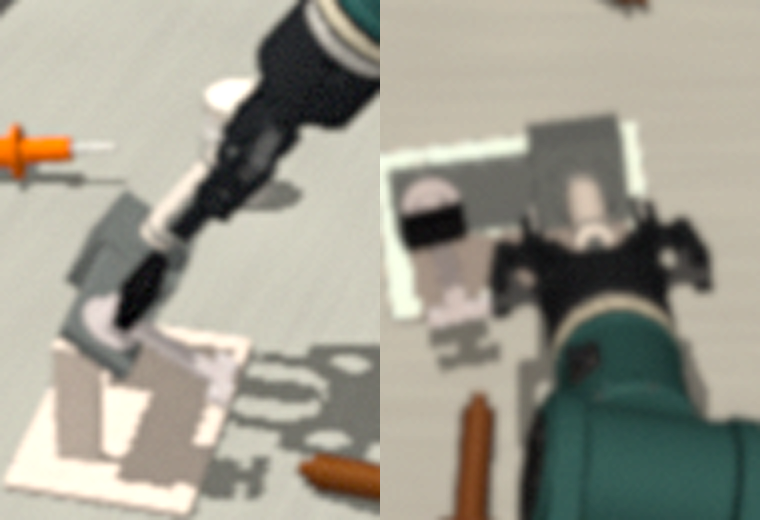

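Fingers straddle the barrel (top crop (590,235)), about 3 mm too far down the slope in the side view. I'll correct that and close.

Call:
servo_tool(
  rows=[
    [-0.003,0,-0.002,0,0,0,0.3],
    [-0.003,0,-0.002,0,0,0,0.3],
    [-0.003,0,-0.002,0,0,0,1],
    [-0.003,0,-0.002,0,0,0,1],
    [-0.003,0,-0.002,0,0,0,1],
    [-0.003,0,-0.002,0,0,0,1],
    [-0.003,0,-0.002,0,0,0,1],
    [-0.003,0,-0.002,0,0,0,1],
  ],
  squeeze=50,
)

```text
t: 8.08
ee_pos: [0.6131, 0.0272, 0.1435]
ee_rot: [-0.054, 0.949, 0.013, 0.312]
force: [-5.9, -1.2, 6.0]
opening: 0.023
grip_force: 48.7
```

Call:
servo_tool(
  rows=[
    [0,0,0,0,0,0,1],
    [0,0,0,0,0,0,1],
    [0,0,0,0,0,0,1],
  ],
)

```text
t: 8.33
ee_pos: [0.6131, 0.0272, 0.1435]
ee_rot: [-0.054, 0.949, 0.013, 0.312]
force: [-5.4, -1.5, 6.3]
opening: 0.0232
grip_force: 48.7
```

Run:
```python
from h import *
rel(O+RC@[-.0025,.0005,.033],ptool()); o=get_obs(); print((o["ee_pos"]-O)@RC, o["force"]@RC,o["ft_torque"])
```

```text
shift [0.0059 0.0007 0.0052] rot [-0.008  0.005  0.004] rows [0.2 0.1]
[ 0.00322389 -0.00014611  0.03837046] [-1.02005586 -0.85618882  8.37482491] [-0.05375495  0.59392742  0.00589753]
```

Run:
```python
from h import *
o=get_obs(); r=Rot.from_quat(o["ee_rot"]); print(r.inv().apply(RC[:,2])*.11)
```

```text
[-0.00382045 -0.00083862 -0.10993044]
```

Call:
servo_tool(
  rows=[
    [-0.0003,0,-0.008,0,0,0,1],
    [-0.0007,0,-0.02,0,0,0,1],
    [-0.0011,0,-0.032,0,0,0,1],
    [-0.0015,0,-0.044,0,0,0,1],
  ],
)

```text
t: 8.67
ee_pos: [0.5876, 0.025, 0.1791]
ee_rot: [-0.054, 0.949, 0.014, 0.311]
force: [0.1, -0.1, -1.3]
opening: 0.0229
grip_force: 49.1
```

Call:
servo_tool(
  rows=[
    [-0.0004,0,-0.012,0,0,0,1],
    [-0.0008,0,-0.024,0,0,0,1],
    [-0.0012,0,-0.036,0,0,0,1],
    [-0.0016,0,-0.048,0,0,0,1],
    [-0.0021,0,-0.06,0,0,0,1],
    [-0.0025,0,-0.072,0,0,0,1],
    [-0.0028,0,-0.08,0,0,0,1],
  ],
)

```text
t: 9.25
ee_pos: [0.5422, 0.0206, 0.2455]
ee_rot: [-0.054, 0.949, 0.014, 0.311]
force: [-0.4, 0.1, -1.5]
opening: 0.0227
grip_force: 49.1
```

Call:
servo_tool(
  rows=[
    [0,0,0,0,0,0,1],
    [0,0,0,0,0,0,1],
    [0,0,0,0,0,0,1],
  ],
)

```text
t: 9.5
ee_pos: [0.5429, 0.0205, 0.2438]
ee_rot: [-0.054, 0.949, 0.014, 0.31]
force: [-0.2, -0.7, -1.1]
opening: 0.023
grip_force: 49.2
```

Run:
```python
from h import *
o=get_obs(); print((o["ee_pos"]-O)@RC,o["force"],o["ft_torque"],o["joint_positions"])
W=np.zeros((520,760,3),np.uint8)
for n,(r,c),x in(("side",(130,235),0),("top",(170,250),380)):
    p,d=snapshot(n)
    k=cv2.resize(p[r:r+130,c:c+95],None,fx=4,fy=4,interpolation=2); W[:520,x:x+380]=np.clip(k*1.9,0,255)
cv2.imwrite("pics/c6.png",W[:520,:,::-1])
th=3.25; Rd=lambda y:np.stack([[np.cos(y),np.sin(y),0],[np.sin(y),-np.cos(y),0],[0,0,-1]],1)
# dish at (.483,-.318): keep q6 about the same
th=np.pi+.112+(np.arctan2(-.318,.483)-np.arctan2(.03,.52)); print("yaw",th)
rel([.47,-.02,.34],Rd(np.pi+.112)); rel([.483,-.318,.28],Rd(th))
```

```text
[0.00164237 0.00106009 0.16096428] [-0.15504337 -0.66741953 -1.14009104] [-0.08500218  0.4337748   0.04134223] [-0.15789115 -0.35944902  1.8632708   0.17720766  1.02900282 -1.88559186]
yaw 2.613716954701114
shift [ 0.0054 -0.033  -0.1232] rot [-0.007  0.631  0.001] rows [3.1 5.1]
shift [ 0.0582 -0.3301 -0.0849] rot [0.195 0.612 0.619] rows [8.3 7.1]
```

View pics/c6.png

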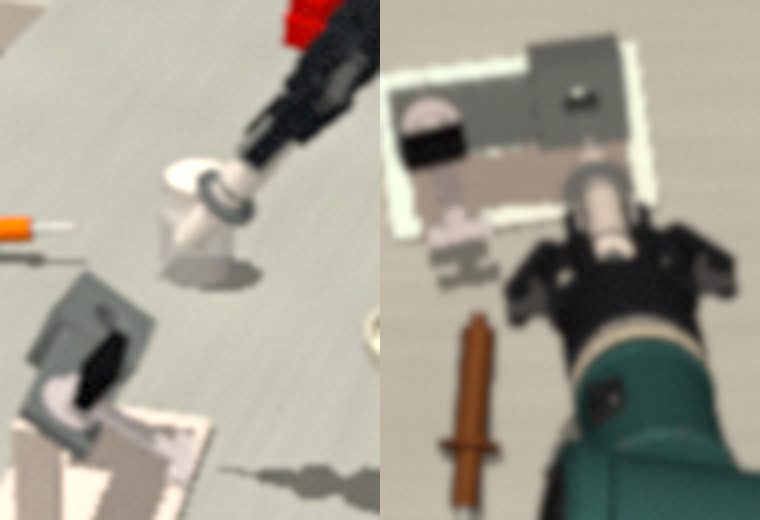

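Pipette is out of the bore (top crop (580,98) shows the empty mouth). Lift and bring upright.

Call:
servo_tool(
  rows=[
    [0.001,-0.006,-0.024,0,0.1,0,1],
    [0.002,-0.012,-0.048,0,0.2,0,1],
    [0.003,-0.018,-0.072,0,0.3,0,1],
    [0.004,-0.024,-0.096,0,0.4,0,1],
    [0.005,-0.033,-0.123,0,0.5,0,1],
    [0.005,-0.033,-0.123,0,0.6,0,1],
    [0.005,-0.033,-0.123,0,0.631,0,1],
    [0.005,-0.033,-0.123,0,0.631,0,1],
  ],
)

```text
t: 10.27
ee_pos: [0.4724, -0.0201, 0.3399]
ee_rot: [-0.056, 0.998, -0.003, 0.0]
force: [0.0, -0.1, -1.6]
opening: 0.0229
grip_force: 49.3
```

Call:
servo_tool(
  rows=[
    [0,0,0,0,0,0,1],
    [0,0,0,0,0,0,1],
  ],
)

```text
t: 10.43
ee_pos: [0.4704, -0.0199, 0.3405]
ee_rot: [-0.055, 0.998, -0.004, 0.001]
force: [-0.6, -0.8, -1.0]
opening: 0.023
grip_force: 49.3
```

```bash
cat >> h.py <<'E'
def Rd(y): return np.stack([[np.cos(y),np.sin(y),0],[np.sin(y),-np.cos(y),0],[0,0,-1]],1)
E
python3 - <<'E'
from h import *
rel([.47,-.318,.28],Rd(2.61)); print(get_obs()["joint_positions"])
E
```

```text
shift [ 0.0335 -0.2958  0.0626] rot [-0.006  0.004  0.642] rows [7.3 5.1]
[-0.15833696 -0.08753857  1.33085743 -0.0068159   1.8943961  -1.84220597]
```

Call:
servo_tool(
  rows=[
    [0.003,-0.027,0.006,0,0,0.06,1],
    [0.006,-0.055,0.012,0,0,0.12,1],
    [0.01,-0.09,0.02,0,0,0.2,1],
    [0.014,-0.125,0.027,0,0,0.28,1],
    [0.018,-0.16,0.034,0,0,0.36,1],
    [0.022,-0.195,0.041,0,0,0.44,1],
    [0.026,-0.23,0.049,0,0,0.52,1],
    [0.03,-0.265,0.056,0,0,0.6,1],
  ],
)

```text
t: 11.1
ee_pos: [0.4692, -0.2884, 0.287]
ee_rot: [0.244, 0.97, -0.003, 0.003]
force: [0.0, 0.2, -1.1]
opening: 0.023
grip_force: 49.4
```

Call:
servo_tool(
  rows=[
    [0.018,-0.022,0.007,0,0,0.04,1],
    [0.018,-0.022,0.007,0,0,0.04,1],
    [0.018,-0.022,0.007,0,0,0.04,1],
    [0.018,-0.022,0.007,0,0,0.04,1],
  ],
)

```text
t: 11.43
ee_pos: [0.4439, -0.2977, 0.281]
ee_rot: [0.261, 0.965, -0.003, 0.004]
force: [-0.8, -0.1, -1.3]
opening: 0.0231
grip_force: 49.5
```

Run:
```python
from h import *
o=get_obs(); print(o["ee_pos"],o["ee_rot"],o["joint_positions"])
W=np.zeros((540,800,3),np.uint8)
for n,(r,c),x in(("side",(110,300),0),("top",(180,380),400)):
    p,d=snapshot(n); np.savez(n+"3.npz",p=p,d=d)
    k=cv2.resize(p[r:r+135,c:c+100],None,fx=4,fy=4,interpolation=2); W[:,x:x+400]=np.clip(k*1.9,0,255)
cv2.imwrite("pics/c7.png",W[:,:,::-1])
```

```text
[ 0.4438603  -0.29770065  0.28095989] [ 0.26147198  0.96519955 -0.00311723  0.00353816] [-0.69524074  0.04184072  1.32123512 -0.00276513  1.76948306 -1.73749522]
```

View pics/c7.png

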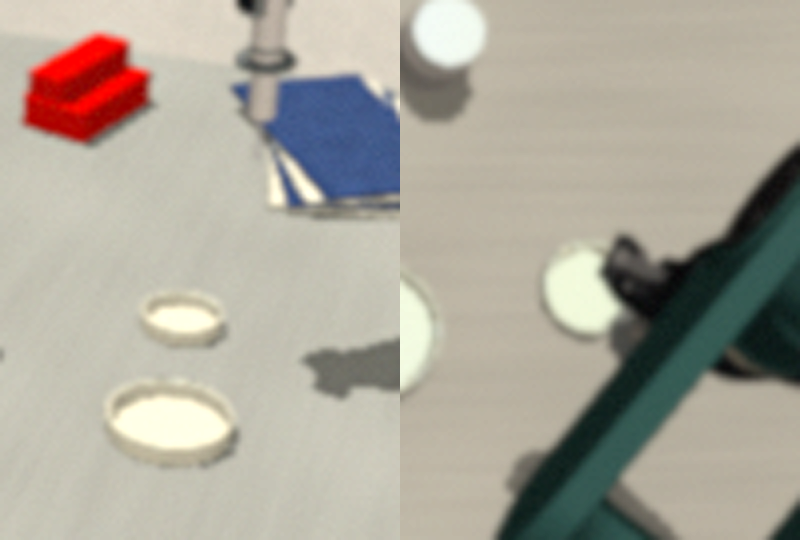

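Run:
```python
from h import *
np.set_printoptions(precision=4,suppress=True,linewidth=160)
o=get_obs(); r=Rot.from_quat(o["ee_rot"]); p0=o["ee_pos"]
for d in(0,.005):
  for nm,z in(("flange",.036),("barrelend",.0784),("tip",.1134)): print(d,nm,proj("side",p0+r.apply([d,0,z]))) 
s=np.load("side3.npz")["p"].astype(int); t=np.load("top3.npz")["p"].astype(int)
# widths of the pipette per row in side view (columns at half step)
g=s.sum(-1)
for v in(112,116,119,129,133,137,140,142,144): print(v,g[v,355:378])
# dish side: bright mask
b=s.min(-1); sub=np.zeros(b.shape,np.uint8); sub[178:200,330:362]=b[178:200,330:362]>np.median(b[170:176,330:360])+8
ct=max(cv2.findContours(sub,0,1)[0],key=cv2.contourArea); print(cv2.boundingRect(ct),np.median(b[170:176,330:360]))
for v in range(180,200): print(v,b[v,332:360])
x=proj("side",np.array([.483,-.318,0])+np.array([[0,0,.004],[.032,0,.016],[-.032,0,.016],[0,.032,.016],[0,-.032,.016],[0,.032,0]])); print(x)
```

```text
0 flange [363.4145 123.8753]
0 barrelend [361.8279 137.4793]
0 tip [360.5543 148.3985]
0.005 flange [364.7431 124.4409]
0.005 barrelend [363.1327 138.0649]
0.005 tip [361.8402 148.9995]
112 [332 340 335 311 254 175 116  92 116 150 176 223 267 281 278 267 269 288 316 331 329 332 330]
116 [330 329 329 329 328 332 327 303 255 244 262 277 280 279 273 266 291 320 332 331 330 332 329]
119 [334 331 331 332 330 331 321 291 254 251 269 273 281 279 270 271 298 326 333 334 334 334 330]
129 [305 303 302 303 303 293 282 257 236 241 252 262 259 252 246 251 254 254 255 260 258 252 248]
133 [306 302 280 227 167 141 159 198 239 263 275 284 276 248 202 167 153 150 152 152 157 161 157]
137 [304 305 299 284 248 203 187 213 253 273 280 280 263 233 187 155 153 159 157 155 159 158 156]
140 [301 301 302 305 302 288 258 219 211 219 217 207 191 173 155 156 159 159 160 159 157 158 160]
142 [302 303 302 305 305 306 306 293 267 230 198 160 144 145 157 152 153 157 157 159 156 155 160]
144 [301 307 303 300 303 306 306 303 294 264 221 172 155 161 159 155 159 157 158 161 157 156 161]
(337, 187, 17, 6) 95.0
180 [94 9
[... 1469 characters left out ...]
93 87 81 77 72 70 69 76 90 95 96]
194 [95 96 96 94 90 85 81 81 79 79 82 84 82 82 82 83 81 80 79 74 70 66 66 71 81 91 96 96]
195 [95 96 96 96 95 93 90 85 81 81 80 79 77 78 78 78 76 76 75 70 64 64 75 84 91 93 95 95]
196 [94 97 96 96 97 97 95 92 90 85 79 77 76 78 79 78 77 78 77 73 71 76 88 93 96 95 96 95]
197 [95 94 96 97 98 97 97 96 95 92 89 89 89 90 90 89 89 89 89 88 88 91 94 96 97 96 95 94]
198 [95 95 96 97 96 97 96 95 96 95 95 96 96 96 96 95 95 96 95 96 95 96 96 94 95 95 95 94]
199 [96 96 96 97 98 97 96 95 96 97 96 95 96 96 96 97 95 95 96 96 96 96 96 96 95 94 94 93]
[[344.6513 191.2303]
 [335.0105 186.1207]
 [355.0534 189.7566]
 [342.6105 192.8157]
 [347.2706 183.1893]
 [342.1835 197.2545]]
```

Run:
```python
from h import *
np.set_printoptions(precision=2,suppress=True,linewidth=160)
T=O+RC@[.00164,.00106,.16096]; r=Rot.from_quat([-.054,.949,.014,.310])
for d in(0,.005,.01): print("c6",d,"side",proj("side",T+r.apply([d,0,.036])),"top",proj("top",T+r.apply([d,0,.036])))
o=get_obs(); r=Rot.from_quat(o["ee_rot"]); p0=o["ee_pos"]
D=np.load("side3.npz")["d"]; C=cloud("side",D); L=(C-p0)@r.as_matrix()*1000
for a,b in((8,30),(42,75)):
    m=(D>0)&(np.hypot(L[...,0],L[...,1])<25)&(L[...,2]>a)&(L[...,2]<b); q=L[m]; print(len(q),np.median(q,0),q.mean(0),q.std(0),q.min(0),q.max(0))
cam_dir=r.inv().apply(camera_params("side")["world_from_camera"][:3,3]-p0); print("to cam (tool)",cam_dir/np.linalg.norm(cam_dir))
```

```text
c6 0 side [287.95 177.41] top [304.33 215.17]
c6 0.005 side [289.53 178.66] top [304.52 216.97]
c6 0.01 side [291.1 179.9] top [304.72 218.77]
67 [15.84  4.79 18.27] [13.5   3.94 18.51] [6.18 5.27 6.32] [ -1.57 -10.16   8.75] [22.25 14.69 29.93]
70 [15.69  4.35 58.54] [14.29  3.6  58.81] [4.82 4.56 8.82] [ 2.49 -9.43 42.54] [21.38 11.45 74.25]
to cam (tool) [ 0.58  0.72 -0.38]
```

Run:
```python
from h import *
rel([.489,-.317,.21],Rd(3.31))
```

```text
shift [-0.0476  0.0058  0.072 ] rot [-0.008  0.007 -0.696] rows [2.1 5.6]
```

Call:
servo_tool(
  rows=[
    [-0.01,0.001,0.014,0,0,-0.1,1],
    [-0.02,0.002,0.028,0,0,-0.2,1],
    [-0.03,0.004,0.042,0,0,-0.3,1],
    [-0.04,0.005,0.056,0,0,-0.4,1],
    [-0.0476,0.0058,0.07,0,0,-0.5,1],
    [-0.0476,0.0058,0.072,-0.008,0.007,-0.6,1],
    [-0.0476,0.0058,0.072,-0.008,0.007,-0.696,1],
    [-0.0476,0.0058,0.072,-0.008,0.007,-0.696,1],
  ],
)

```text
t: 12.2
ee_pos: [0.4891, -0.3167, 0.2087]
ee_rot: [-0.085, 0.996, 0.001, -0.001]
force: [0.9, -0.1, -1.1]
opening: 0.023
grip_force: 49.5
```

Call:
servo_tool(
  rows=[
    [0,0,0,0,0,0,1],
    [0,0,0,0,0,0,1],
    [0,0,0,0,0,0,1],
    [0,0,0,0,0,0,1],
  ],
)

```text
t: 12.53
ee_pos: [0.4884, -0.3176, 0.2091]
ee_rot: [-0.083, 0.997, 0.0, -0.0]
force: [-0.4, 0.3, -0.9]
opening: 0.0228
grip_force: 49.5
```

Run:
```python
from h import *
np.set_printoptions(precision=2,suppress=True,linewidth=170)
rel([.489,-.317,.21],Rd(3.31))
o=get_obs(); r=Rot.from_quat(o["ee_rot"]); p0=o["ee_pos"]; print(p0,o["joint_positions"][5])
p,d=snapshot("side"); np.savez("side4.npz",p=p,d=d)
for d in(0,.007): print([proj("side",p0+r.apply([d,0,z])) for z in(.01,.036,.0784,.1134)])
W=cv2.resize(p[90:210,290:390],None,fx=5,fy=5,interpolation=2); cv2.imwrite("pics/c8.png",np.clip(W*1.9,0,255)[:,:,::-1])
g=p.sum(-1).astype(int)
print("cols 335..365")
for v in range(134,176,2): print(v,g[v,333:363])
```

```text
shift [-0.  0. -0.] rot [ 0. -0. -0.] rows [0. 0.]
[ 0.49 -0.32  0.21] -2.4108101525572225
[array([348.44, 133.89]), array([347.67, 141.95]), array([346.44, 154.78]), array([345.46, 165.1 ])]
[array([350.83, 134.09]), array([350.04, 142.15]), array([348.78, 154.99]), array([347.76, 165.31])]
cols 335..365
134 [ 79  81  95 144 223 281 304 308 306 308 309 311 306 293 274 270 270 266 265 268 269 266 278 298 302 271 215 166 151 149]
136 [ 96 116 133 157 185 232 270 296 305 307 308 308 304 292 280 280 282 280 284 280 271 263 275 301 309 301 274 226 167 141]
138 [154 188 213 246 278 300 304 308 304 308 304 303 293 279 262 271 283 287 281 281 269 249 258 287 304 295 263 215 179 152]
140 [246 281 297 301 303 305 303 304 305 299 283 256 236 221 214 212 225 230 233 231 216 190 169 198 245 288 304 293 267 214]
142 [303 307 301 303 306 307 305 306 302 285 252 213 207 218 218 228 240 245 245 241 222 183 133 125 170 242 292 308 309 295]
144 [302 301 303 306 305 304 305 303 307 304 283 245 216 195 180 178 162 142 139 138 135 143 163 189 240 285 300 312 309 303]
146 [305 305 304 306 306 302 304 308 
[... 1270 characters left out ...]
3 302 303 300 297 297 296 299 303 304 301 302 298 300 300 304 305 304 303 301]
168 [305 308 305 307 308 306 307 306 306 306 305 306 302 302 303 306 307 305 301 300 301 302 300 304 303 303 305 305 299 300]
170 [303 306 307 309 307 308 307 307 308 306 308 303 300 303 305 306 306 303 298 300 298 301 300 303 303 303 301 302 299 299]
172 [306 305 308 306 304 305 309 307 304 303 304 303 305 305 305 306 302 300 302 299 297 303 300 303 303 303 300 297 301 301]
174 [305 306 305 307 305 308 306 305 302 303 303 304 306 308 306 303 294 298 297 298 301 304 300 303 303 302 301 304 303 300][ WARN:0@0.786] global loadsave.cpp:1063 imwrite_ Unsupported depth image for selected encoder is fallbacked to CV_8U.
```

View pics/c8.png

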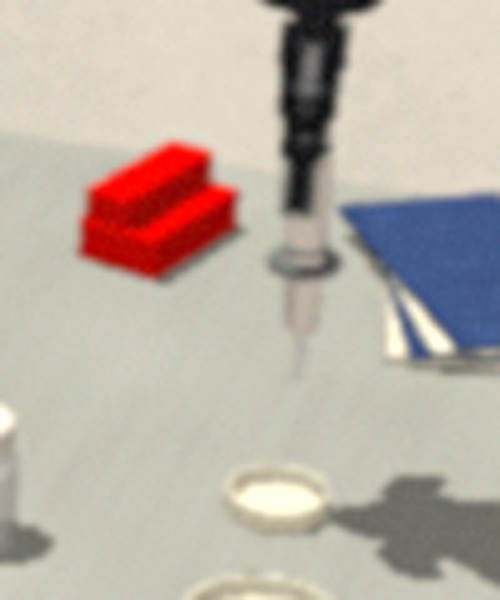

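Call:
servo_tool(
  rows=[
    [0,0,0.01,0,-0.008,0,1],
    [0,0.0005,0.02,0,-0.016,0,1],
    [0,0.0007,0.03,0,-0.024,0,1],
    [0,0.0007,0.036,0,-0.03,0,1],
    [0,0.0007,0.04,0,-0.03,0,1],
    [0,0.0007,0.04,0,-0.03,0,1],
    [0,0.0007,0.04,0,-0.03,0,1],
    [0,0.0007,0.04,0,-0.03,0,1],
  ],
)

```text
t: 13.25
ee_pos: [0.4884, -0.3172, 0.1693]
ee_rot: [-0.083, 0.996, 0.002, 0.015]
force: [0.1, -0.0, -0.7]
opening: 0.0228
grip_force: 49.5
```

Call:
servo_tool(
  rows=[
    [0,0,0,0,0,0,1],
    [0,0,0,0,0,0,1],
    [0,0,0,0,0,0,1],
    [0,0,0,0,0,0,1],
  ],
)

```text
t: 13.58
ee_pos: [0.4882, -0.317, 0.1688]
ee_rot: [-0.083, 0.996, 0.002, 0.014]
force: [-0.3, -0.3, -1.5]
opening: 0.0229
grip_force: 49.5
```

Run:
```python
from h import *
np.set_printoptions(precision=2,suppress=True,linewidth=170)
o=get_obs(); print(np.round(o["ee_pos"],4),o["ee_rot"])
p,d=snapshot("side"); p2,_=snapshot("top")
tip=np.array([.4817,-.318,.054])
print("vertical pred tip/barrelmid/flange",[proj("side",tip+[0,0,z]) for z in(0,.035,.055,.0775,.09)])
W=np.zeros((480,800,3),np.uint8)
for im,(r,c),x in((p,(110,300),0),(p2,(180,380),400)):
    k=cv2.resize(im[r:r+120,c:c+100],None,fx=4,fy=4,interpolation=2); W[:,x:x+400]=np.clip(k*1.9,0,255)
cv2.imwrite("pics/c9.png",W[:,:,::-1])
g=p.sum(-1).astype(int)
for v in range(146,186,2): print(v,g[v,333:363])
```

```text
[ 0.49 -0.32  0.17] [-0.08  1.    0.    0.01]
vertical pred tip/barrelmid/flange [array([346.44, 177.37]), array([347.43, 167.34]), array([348.01, 161.5 ]), array([348.66, 154.84]), array([349.04, 151.09])]
146 [305 306 305 305 304 305 304 305 309 311 310 299 278 262 250 243 240 243 255 262 260 274 296 308 308 304 308 308 309 308]
148 [306 305 309 310 304 309 306 310 308 309 311 304 294 284 280 285 283 284 278 271 271 285 301 310 308 309 309 302 309 306]
150 [307 306 303 305 306 306 308 305 311 309 304 296 286 276 278 278 281 284 277 268 263 278 300 309 306 310 309 306 309 308]
152 [306 304 303 307 311 310 307 307 303 288 258 232 223 222 234 247 251 256 244 217 192 206 250 291 306 313 310 312 308 304]
154 [308 306 308 306 306 305 306 300 281 241 211 217 228 240 245 239 243 238 230 207 159 127 158 235 292 310 308 309 307 309]
156 [307 307 311 309 306 305 309 305 296 268 230 205 196 201 194 182 165 155 145 131 130 148 188 254 297 311 308 307 308 307]
158 [308 304 308 307 306 304 306 307 306 306 304 290 260 223 216 222 223 214 213 230 258 284 297 306 312 309 308 310 308 311]
160 [308 30
[... 926 characters left out ...]
4 297 284 289 297 300 303 300 303 305 304 306 303 303 303 303 305 305]
176 [308 303 308 305 306 303 303 306 303 308 308 310 302 293 281 285 297 297 301 303 305 306 307 304 305 306 306 304 306 304]
178 [302 303 305 305 306 306 307 306 307 308 308 308 303 306 298 298 302 303 303 303 303 306 304 307 306 307 308 306 308 302]
180 [304 304 308 307 306 305 305 304 306 308 303 308 304 302 302 301 300 302 305 307 305 305 308 310 308 309 309 306 304 306]
182 [303 308 307 306 306 313 318 317 319 317 316 311 313 314 314 318 317 311 306 306 303 305 308 308 309 308 305 303 302 304]
184 [309 309 315 322 319 301 293 291 287 286 285 285 292 297 304 310 316 324 331 335 328 317 311 307 307 306 306 305 300 307]
```

View pics/c9.png

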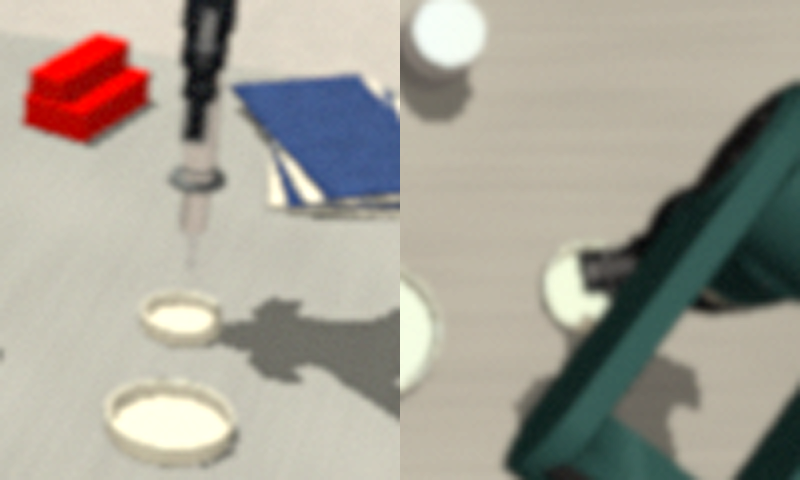

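Call:
servo_tool(
  rows=[
    [-0.0003,0,0,0,-0.008,0,1],
    [-0.0006,0,0,0,-0.015,0,1],
    [-0.0006,0,0,0,-0.015,0,1],
    [-0.0006,0,0,0,-0.015,0,1],
    [-0.0006,0,0,0,-0.015,0,1],
    [-0.0006,0,0,0,-0.015,0,1],
    [-0.0006,0,0,0,-0.015,0,1],
    [-0.0006,0,0,0,-0.015,0,1],
  ],
)

```text
t: 14.35
ee_pos: [0.4887, -0.3169, 0.1685]
ee_rot: [-0.083, 0.996, 0.003, 0.022]
force: [-0.7, -0.7, -0.2]
opening: 0.0228
grip_force: 49.5
```

Call:
servo_tool(
  rows=[
    [0,0,0,0,0,0,1],
    [0,0,0,0,0,0,1],
    [0,0,0,0,0,0,1],
    [0,0,0,0,0,0,1],
    [0,0,0,0,0,0,1],
    [0,0,0,0,0,0,1],
  ],
)

```text
t: 14.85
ee_pos: [0.4886, -0.3169, 0.1685]
ee_rot: [-0.083, 0.996, 0.003, 0.022]
force: [0.5, -0.0, -1.3]
opening: 0.0227
grip_force: 49.5
```

Run:
```python
from h import *
o=get_obs(); print(np.round(o["ee_pos"],4),o["grip_force"],np.abs(o["dq"]).max())
p,_=snapshot("side"); g=p.sum(-1).astype(int)
for v in (154,162,164,172,174,176,178): print(v,g[v,337:361])
print(close_job())
```

```text
[ 0.4886 -0.3169  0.1685] 49.475982785224915 0.0011648537449281417
154 [307 308 307 299 275 231 215 214 220 223 234 244 248 244 227 194 152 129
 177 249 298 309 314 308]
162 [306 305 308 308 306 309 304 281 254 254 272 286 279 274 281 299 308 308
 307 304 307 309 308 311]
164 [308 308 309 308 309 307 302 279 252 262 272 280 274 267 279 299 307 308
 305 302 303 308 309 311]
172 [309 313 308 306 305 308 306 306 294 284 277 285 299 301 300 299 302 304
 305 303 302 301 301 300]
174 [308 306 308 309 305 307 305 307 297 286 285 289 297 301 299 300 303 304
 305 306 303 305 303 304]
176 [303 306 305 305 306 303 304 306 300 292 287 297 301 299 302 301 303 305
 306 305 305 306 303 306]
178 [305 308 305 306 306 308 308 310 302 300 298 299 300 301 305 305 305 304
 304 306 305 305 306 305]
the job is handed in; nothing more can be done
None
```

The job is handed in at about 15 s. The clamp knob is turned to roughly 1.45 rad and the pipette is drawn out and held upright. By the last side view and arm pose, its tip is within a few mm of the small dish's centre, about 5 cm above the floor; the dishes and jar were not touched.

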